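# Clamp a flat culture cell with the ratchet lever

## Robot

A 6-joint arm with a two-finger parallel gripper is mounted at the origin on the work surface. World frame = base frame: x ahead of the robot, y to its left, z up, the work surface at z = 0. Lengths are in mm, angles in rad, forces in N, time in s.
With the tool pointing down it reaches from about 300 to 775 mm from the base axis. Payload 14.6 kg.
Tool frame: the origin (TCP) lies midway between the tips of the shut fingers; the grasp point (between the pads) lies grasp_offset behind it (grasp_offset is the distance from the TCP to the grasp point, in mm); z points along the fingers, y is the line along which they close (so a half turn about z gives the same grasp; the last joint's range is limited). The gripper opens to 94 mm and grips with 3 to 60 N. Pads are 16 mm wide; open, the fingers measure 119 mm over their backs; the gripper's body (75 mm by 177 mm) begins 78 mm behind the grasp point.
Start: joints at [-1.299, 0.3, 1.521, -0, 1.321, -0.067], TCP at [182.788, -518.727, 205.446] pointing down, gripper open.
Joint ranges: [-3.03, 3.03], [-0.79, 2.21], [0.23, 2.52], [-1.04, 4.18], [0, 3.07], [-2.55, 2.55]. Speed limits (rad/s): [2.22, 2.22, 2.57, 3.14, 3.14, 3.14].

## Interface

Orientations are given as [roll, pitch, yaw] about the fixed x, y, z axes, in that order (R = Rz(yaw) Ry(pitch) Rx(roll)).
In Python, from cell import * gives the robot as it stands. The module is installed in compiled form; this text tells all that it offers.
- The arm moves only by the shell command python3 -m jog 'ROWS' [FORCE]. ROWS is JSON, a list of rows, each a list of 3 entries, a list of its own where there are three numbers: the finger opening in mm, from 0 to 94, then the shift along the tool's x, y, z in units of 50 mm (1.0 is 50 mm), then the turn about the tool's z in units of 180 degrees (1.0 is 180 degrees). In form: [[fingers, [dx, dy, dz], twist], ...]. A call has 1 to 20 rows; each row shifts and turns the commanded pose from where the row before left it, along the tool's axes as they then stand; what a row does not reach is not made up. A row lasts 1/10 s, in which the tool goes at most 50 mm and 8.59 degrees, less where a joint would pass 70% of its speed; a pose out of reach is approached as far as the arm can. A call with a number of a shift or a turn outside -1 to 1 is refused whole. A call with a gripper value outside its range is refused whole. The fingers move at their own pace and stop on an object; FORCE is the grip in N (left out, the last holds). Time passes only in rows, so rows that do not move let the fingers close. It gives the time, the measured TCP pose, the force, the opening and the grip force at its end, in the units of the state.
- read_state(): the state, without advancing time (a new reading comes with each control period).
- camera(name): name is "scene" or "side" or "wrist"; returns the picture (400x640x3 uint8, red, green, blue); there is no depth.
- calibration(name): a dict with "mtx" (3x3 intrinsics, pixels), "distortion" ([k1, k2, p1, p2, k3] as OpenCV has them; the pictures are not rectified), "cam_to_world" (4x4, takes a point from camera to world coordinates); the wrist camera has in their place "hand_eye" (4x4, takes a point from camera to tool coordinates, whose origin is the TCP and whose axes are the flange's). Camera axes: x right, y down, z forward; pixel columns grow to the right and rows downward; lengths in mm; the calibration is good to about 2 mm. A picture is of the moment at which its call begins: read the wrist's pose just before it. calibration takes no time and is no camera call.
- sign_off(): hands the job in; it is judged then, once.
Trained networks look in the newest picture that a camera, given by its name, has taken for a name from the list of things; names that differ only in an ending like _2 or _b are one class to them, and where a whole thing is asked for, a point or a joint stands for the part that bears it (a point fixed in the world has none). Each returns a list of dicts, best first, with "conf" (0 to 1); they miss things now and then, are a little off and sometimes report something else, mostly with a low value. They report only what shows in the picture. A call takes as long as a camera call.
- regions_of(camera, query): "pixels" (400x640 bool, what is visible of it) and "rect" ([centre column, centre row, width, height] in pixels, round what is visible of it).
The state is a dict: "clock": time; "joints": joint angles; "qd": joint speeds; "effort": joint torques, N m; "eef_pos": TCP position; "eef_rot": TCP orientation; "wrist_force": force on the tool from outside, world axes, zero at the start; "moment": the same for the moment, N m; "finger_gap": finger opening in mm; "finger_force": force on a finger pad.
Only numpy, scipy, OpenCV 4.12 (cv2) and the standard library are available. Lean on these libraries where they do the work, as an engineer would, in place of code of your own. Each camera call takes 0.05 s, during which the arm holds its last target. There are 200 camera calls.

## Task

Stand the flat culture cell upright and square on the clamp's bed between the jaw and the counter-jaw, and let it go. Then hold the lever's handle and pump it in full strokes, one tooth a stroke, until a stroke turns clearly stiff because the cell is firmly gripped, and stop there: over-tightening would crack the cell. Finally leave the lever swung back at its rest stop and released; move the jaw only by the lever, and do not disturb the glassware around.

Things in the scene. Friction and masses are not known exactly. Their poses are not given: they have to be found in the camera images.
- cell: Loose flat culture cell standing upright: black-framed glass slab 60 (its x) x 24 thick (its y) x 90 mm tall, with a round grey cap, 26 mm diameter, on the middle of its top (90 to 112 mm up: grip it there). 0.2 to 0.4 kg. Origin at the centre of its underside, z up.
- clamp: Fixed ratchet clamp on an aluminium base plate 130 (x) x 320 (y) x 12 mm. Origin on the bench; x away from the robot, y the way the jaw advances. Jaw face starts at clamp y=30 to 38 mm; the counter-jaw's face stands at y=78 to 90 mm, set differently each time, not measured. Both faces 60 mm wide; tops 75 mm (jaw) and 82 mm (counter-jaw) above the bench.
- bed (a point): Point on the bed (top of the base plate, 12 mm above the bench) in the opening, at clamp x=0, y=58 mm: the place for the middle of the cell's underside, cell x along clamp x (either way round), at least 8 mm free on both sides. Moving on towards +y the cell meets the counter-jaw's black face, backed by springs of 3.2 N/mm (22 mm travel): the force rises while jaw and cell still advance.
- jaw: Moving jaw with its toothed rack; slides along clamp +y only, with 3 N of friction. Origin at the foot of its pressing face, at bed height. Tooth pitch 10 mm: a full lever stroke advances it 10 mm (the first may differ, up to 16 mm) and a holding pawl keeps it, letting it back 2 to 6 mm as the lever returns. 10 to 45 N is a good grip of the cell.
- lever_hinge (a point): The lever's vertical pivot axis, 68 mm above the bench, on the clamp's far side (clamp x=48, y=-47 mm). Jaw force is 2.6 times the handle force: with the cell merely sliding a stroke takes 2 to 6 N at the handle. Once 13 N or more is felt along the arc at 0.31 rad, that stroke is the last; another tooth would add about 12 N at the handle.
- lever_grip (a point): Middle of the gripping part of the handle, an upright black round post, 18 mm diameter, 76 to 136 mm above the bench (this point: 115 mm), 140 mm from the pivot on the robot's side. It swings in a level arc about the pivot and stays where it is left (no return spring).
- lever (a joint): Lever angle, rad. 0 = rest stop (handle farthest to clamp -y), 0.34 = forward stop (handle farthest to clamp +y); at 0.17 it points along clamp -x. The driving pawl picks up the next tooth below about 0.04, the holding pawl clicks in beyond about 0.28: strokes must run nearly from stop to stop without forcing the stops; under load the arm gives, so go on until it is there.
- media_bottle: Bystander: glass bottle with a screw cap, 70 mm across, 130 mm tall. Origin under its centre.
- flask: Bystander: conical glass flask, 84 mm across, 115 mm tall. Origin under its centre.
- beaker: Bystander: glass beaker, 60 mm across, 70 mm tall. Origin under its centre.

How it is judged:
By the outcome, as a careful person would: the job done as asked, in the order asked, and still so for the second after the job is handed in, with the robot touching nothing.
It also fails if it takes over 64 s, if anything falls off the work surface, if the arm or the gripper's body presses on something with over 40 N, if the wrist force passes 120 N, or if a joint passes its speed limit or range.

## Working session

There is one attempt and no reset: what is moved stays moved. The work goes in short steps, Python scripts to look and compute and a shell command to move; the robot and the scene stay as the last step left them, time stands still between calls to the robot, and variables do not carry over. Pictures are saved under pics/ and viewed, at most 10 in all, crops included, and the job is handed in when it is done.

```bash
mkdir -p pics; python3 - <<'E'
from cell import *
import cv2,numpy as np
s=read_state();print(s)
for c in("scene","side"):
    im=camera(c);cv2.imwrite(f"pics/{c}0.png",im[:,:,::-1])
    k=calibration(c);print(c,np.round(k["mtx"],1).tolist(),np.round(k["distortion"],4),np.round(k["cam_to_world"],3).tolist())
    for q in("cell","clamp","jaw","lever","media_bottle","flask","beaker"):
        for r in regions_of(c,q)[:2]:print(q,round(r["conf"],2),np.round(r["rect"]))
E
```

```text
{'clock': 0.0, 'joints': array([-1.29853752e+00,  3.00463923e-01,  1.52157731e+00, -2.74949554e-05,
        1.32069942e+00, -6.66058592e-02]), 'qd': array([-1.31648427e-03,  5.93490091e-05,  1.97719518e-04,  3.86024152e-05,
        6.22983915e-04, -7.85666523e-04]), 'effort': array([-5.07048389e-04, -5.31803906e+01, -3.52735770e+01,  7.08722044e-02,
        2.44771270e-02, -2.37865919e-05]), 'eef_pos': array([ 182.74592134, -518.47470823,  204.8918615 ]), 'eef_rot': array([-3.14044542e+00, -4.98344966e-05,  3.38871462e-01]), 'wrist_force': array([-0.32035264,  0.98701233,  0.47387622]), 'moment': array([ 0.00460861, -0.05411674, -0.00082867]), 'finger_force': 0.0, 'finger_gap': 94.08006953619015}
scene [[451.1, 0.0, 316.1], [0.0, 451.1, 198.5], [0.0, 0.0, 1.0]] [-0.0299  0.      0.      0.      0.    ] [[-0.865, 0.321, -0.387, 987.565], [0.502, 0.535, -0.68, 768.994], [-0.011, -0.782, -0.623, 785.191], [0.0, 0.0, 0.0, 1.0]]
cell 0.76 [272. 156.  28.  41.]
clamp 0.73 [315. 240.  94. 118.]
jaw 0.68 [307. 226.  42.  54.]
lever 0.67 [308. 225.  40.  55.]
lever 0.64 [313. 202.  69.  48.]
media_bottle 0.78 [228. 208.  28.  52.]
flask 0.78 [448. 284.  41.  54.]
beaker 0.84 [232. 176.  24.  33.]
side [[443.3, 0.0, 320.5], [0.0, 443.3, 200.6], [0.0, 0.0, 1.0]] [-0.0799  0.      0.      0.      0.    ] [[-0.956, -0.216, 0.197, 370.881], [-0.292, 0.724, -0.625, 714.035], [-0.008, -0.655, -0.756, 942.86], [0.0, 0.0, 0.0, 1.0]]
cell 0.81 [366. 144.  24.  35.]
clamp 0.91 [311. 241. 101. 103.]
jaw 0.89 [317. 221.  45.  62.]
jaw 0.2 [327. 211.  71.  28.]
lever 0.72 [328. 211.  71.  33.]
lever 0.26 [311. 241. 107. 110.]
media_bottle 0.64 [281. 168.  24.  45.]
media_bottle 0.21 [311. 242. 103. 110.]
flask 0.86 [348. 361.  37.  49.]
beaker 0.66 [319. 142.  21.  32.]
```

```bash
python3 - <<'E'
import cv2
for c,(x,y,w,h) in {"scene":(200,110,200,220),"side":(240,100,160,190)}.items():
    im=cv2.imread(f"pics/{c}0.png")[y:y+h,x:x+w]
    if c=="scene":a=cv2.resize(im,(400,440),interpolation=cv2.INTER_CUBIC)
    else:b=cv2.resize(im,(370,440),interpolation=cv2.INTER_CUBIC)
cv2.imwrite("pics/both0.png",cv2.hconcat([a,b]))
E
```

```text
(no output)
```

View pics/both0.png

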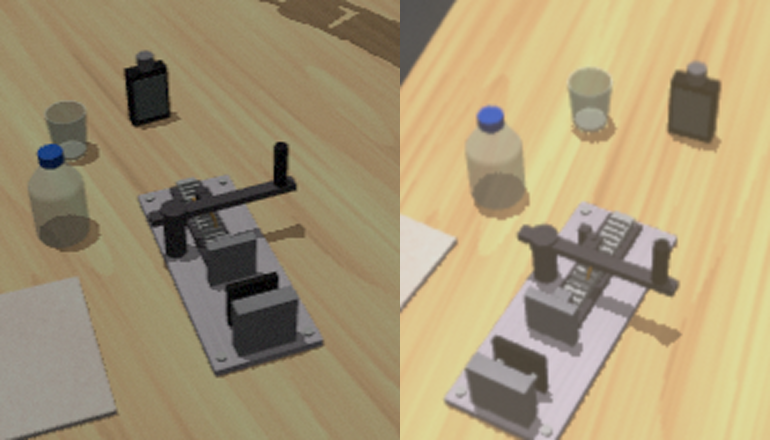

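View pics/side0.png

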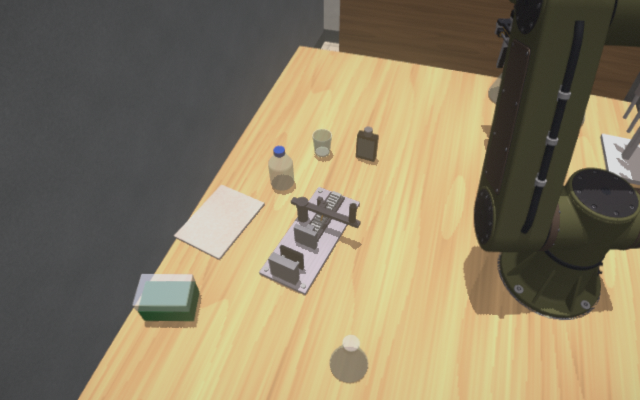

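The crops show the cell at scene (272,155) / side (367,145), the lever at rest with its handle towards the robot side, and the jaw opening about 45 mm. I'll fit the poses.

```bash
cat > h.py <<'E'
from cell import *
import cv2,numpy as np
from scipy.optimize import least_squares,minimize
from scipy.spatial.transform import Rotation as Ro
def pose(c,s=None):
    k=calibration(c)
    if c=="wrist":
        T=np.eye(4);T[:3,:3]=Ro.from_euler("xyz",s["eef_rot"]).as_matrix();T[:3,3]=s["eef_pos"];T=T@k["hand_eye"]
    else:T=k["cam_to_world"]
    return k,np.array(T)
def proj(c,P,s=None):
    k,T=pose(c,s);W=np.linalg.inv(T)
    return cv2.projectPoints(np.float64(P).reshape(-1,3),cv2.Rodrigues(W[:3,:3])[0],W[:3,3],np.float64(k["mtx"]),np.float64(k["distortion"]))[0].reshape(-1,2)
def onz(c,px,z,s=None):
    k,T=pose(c,s);u=cv2.undistortPoints(np.float64(px).reshape(-1,1,2),np.float64(k["mtx"]),np.float64(k["distortion"])).reshape(-1,2)
    d=np.c_[u,np.ones(len(u))]@T[:3,:3].T;return T[:3,3]+d*((z-T[2,3])/d[:,2])[:,None]
def place(p,L):
    a=p[2];R=np.array([[np.cos(a),-np.sin(a)],[np.sin(a),np.cos(a)]]);L=np.atleast_2d(L).astype(float)
    return np.c_[L[:,:2]@R.T+p[:2],L[:,2]]
PL=[(-65,-160,12),(65,-160,12),(65,160,12),(-65,160,12)]
b=[(x,y,z) for x in(-30,30) for y in(-12,12) for z in(0,90)]
t=np.linspace(0,6.28,24)
CAP=[(13*np.cos(i),13*np.sin(i),z) for i in t for z in(90,112)]
def sil(c,p,parts,shape=(400,640),s=None):
    m=np.zeros(shape,np.uint8)
    for q in parts:cv2.fillConvexPoly(m,cv2.convexHull(np.round(proj(c,place(p,q),s)*16).astype(np.int32)),1,shift=4)
    return m>0
E
python3 - <<'E'
from h import *
sc=lambda x,y:(200+x/2,110+y/2)
sd=lambda x,y:(240+(x-400)/2.3125,100+y/2.3158)
S=[sc(140,197),sc(230,178),sc(322,342),sc(218,373)]
D=[sd(585,203),sd(676,238),None,sd(445,403)]
for n,A in(("scene",S),("side",D)):
    print(n,[None if a is None else np.round(onz(n,[a],12)[0]).tolist() for a in A])
print("handle top",onz("scene",[sc(281,144)],136),onz("side",[sd(662,242)],136))
print("cap",onz("scene",[sc(145,56)],112),onz("side",[sd(697,67)],112))
ms={}
for c in("scene","side"):
    camera(c)
    for q in("cell","media_bottle","flask","beaker"):
        r=regions_of(c,q)[0];ms[c,q]=r["pixels"];x,y,w,h=r["rect"]
        print(c,q,np.round(onz(c,[(x,y)],{"cell":52,"media_bottle":60,"flask":45,"beaker":35}[q])[0]))
def f(p):
    e=0
    for c in("scene","side"):
        m=sil(c,p,[b,CAP]);g=ms[c,"cell"];e+=1-(m&g).sum()/(m|g).sum()
    return e
p0=onz("scene",[sc(145,56)],112)[0][:2]
best=min((minimize(f,[*p0,a],method="Nelder-Mead",options=dict(initial_simplex=[[*p0,a],[p0[0]+6,p0[1],a],[p0[0],p0[1]+6,a],[*p0,a+.2]])) for a in np.arange(0,3.1,.3)),key=lambda r:r.fun)
print("cell",best.x,best.fun)
E
```

```text
scene [[635.0, -101.0, 12.0], [511.0, -74.0, 12.0], [570.0, 233.0, 12.0], [692.0, 212.0, 12.0]]
side [[629.0, -102.0, 12.0], [508.0, -78.0, 12.0], None, [687.0, 214.0, 12.0]]
handle top [[501.84326202  36.08298718 136.        ]] [[502.28274364  36.56922349 136.        ]]
cap [[ 536.90455681 -272.21867557  112.        ]] [[ 534.43841671 -274.41860198  112.        ]]
scene cell [ 545. -277.   52.]
scene media_bottle [ 743. -102.   60.]
scene flask [435. 360.  45.]
scene beaker [ 677. -255.   35.]
side cell [ 538. -277.   52.]
side media_bottle [ 741. -100.   60.]
side flask [423. 372.  45.]
side beaker [ 672. -260.   35.]Traceback (most recent call last):
  File "<stdin>", line 22, in <module>
  File "<stdin>", line 22, in <genexpr>
    res = _minimize_neldermead(fun, x0, args, callback, bounds=bounds,
                               **options)
    fxr = func(xr)
    fx = function(np.copy(x), *(wrapper_args + args))
  File "<stdin>", line 19, in f
  File "h.py", line 26, in sil
    for q in parts:cv2.fillConvexPoly(m,cv2.convexHull(np.round(proj(c,place(p,q),s)*16).astype(np.int32)),1,shift=4)
                                                                ~~~~^^^^^^^^^^^^^^^^
  File "h.py", line 12, in proj
    k,T=pose(c,s);W=np.linalg.inv(T)
        ~~~~^^^^^
  File "h.py", line 6, in pose
    k=calibration(c)
ValueError: time passes only in moves, steps and waits
```

```bash
sed -i 's/^def pose/CAL={}\ndef pose/; s/k=calibration(c)/k=CAL[c] if c in CAL else CAL.setdefault(c,calibration(c))/' h.py
python3 - <<'E'
from h import *
ms={}
for c in("scene","side"):
    ms[c]=regions_of(c,"cell")[0]["pixels"]
def f(p):
    e=0
    for c in("scene","side"):
        m=sil(c,p,[b,CAP]);g=ms[c];e+=1-(m&g).sum()/(m|g).sum()
    return e
p0=[537,-273]
for a in np.arange(-1.5,1.6,.3):
    r=minimize(f,[*p0,a],method="Nelder-Mead",options=dict(initial_simplex=[[*p0,a],[p0[0]+6,p0[1],a],[p0[0],p0[1]+6,a],[*p0,a+.2]]))
    print("cell",r.x,r.fun)
k=calibration("wrist");print(np.round(k["mtx"],1).tolist(),k["distortion"],np.round(k["hand_eye"],2).tolist())
import cell;print([x for x in dir(cell) if not x.startswith('_')],[v for v in vars(cell).items() if 'offset' in v[0]])
E
```

```text
cell [ 5.35915312e+02 -2.77271439e+02  1.48398183e-01] 0.18180755937665283
cell [ 5.36280499e+02 -2.76547123e+02 -4.84266820e-01] 0.21215644992818905
cell [ 5.35562824e+02 -2.79205805e+02  1.02168420e-01] 0.19387713546863228
cell [ 5.36250184e+02 -2.78102090e+02 -2.51723151e-01] 0.21287258721057467
cell [ 5.35822780e+02 -2.78272735e+02 -2.45460707e-01] 0.2115558266269565
cell [ 5.36159620e+02 -2.76103307e+02  2.06760636e-01] 0.17786561264822143
cell [ 5.35323724e+02 -2.76739992e+02  1.28060253e-01] 0.17609410136654569
cell [ 5.36010575e+02 -2.77712371e+02  1.65908160e-01] 0.17881271733730753
cell [ 5.35487793e+02 -2.76277194e+02  1.46426768e-01] 0.18025375708302538
cell [ 535.40364739 -272.83716396    1.50049432] 0.7750024083231648
cell [ 534.78805833 -273.53632643    1.56771692] 0.7739740131791459
[[303.6, 0.0, 321.9], [0.0, 303.6, 201.3], [0.0, 0.0, 1.0]] [-0.04912979  0.          0.          0.          0.        ] [[0.0, -0.97, -0.23, 66.95], [1.0, 0.0, 0.0, 0.45], [-0.0, -0.23, 0.97, -178.5], [0.0, 0.0, 0.0, 1.0]]
['Unreachable', 'calibration', 'camera', 'grasp_offset', 'read_state', 'regions_of', 'sign_off'] [('grasp_offset', 18.8)]
```

```bash
python3 -m jog '[[60,[0.4,-0.1,0],0],[60,[0.8,-0.22,0],0],[60,[0.8,-0.22,0],0],[60,[0.8,-0.22,0],0],[60,[0.8,-0.22,0],0],[60,[0.8,-0.22,0],0],[60,[0.8,-0.22,0],0],[60,[0.8,-0.22,0],0],[60,[0.8,-0.22,0],0],[60,[0.8,-0.22,0],0],[60,[0.67,-0.146,0],0],[60,[0,0,0],0.03],[60,[0,0,0],0.03],[60,[0,0,0],0]]'
python3 - <<'E'
from h import *
s=read_state();im=camera("wrist");cv2.imwrite("pics/w1.png",im[:,:,::-1])
print(s["eef_pos"],s["eef_rot"],s["wrist_force"])
r=regions_of("wrist","cell");print([(round(x["conf"],2),np.round(x["rect"])) for x in r])
g=r[0]["pixels"]
def f(p):
    m=sil("wrist",p,[b,CAP],s=s);return 1-(m&g).sum()/(m|g).sum()
for a in (-.1,.15,.4):
    p0=[536,-276.5];q=minimize(f,[*p0,a],method="Nelder-Mead",options=dict(initial_simplex=[[*p0,a],[p0[0]+6,p0[1],a],[p0[0],p0[1]+6,a],[*p0,a+.2]]))
    print(q.x,q.fun)
E
```

```text
clock: 2.8
eef_pos: [535.9, -276.1, 205.3]
eef_rot: [-3.141, 0.0, 0.149]
wrist_force: [0.8, 0.5, 0.3]
finger_gap: 60.2
finger_force: 0.0
[ 535.93463902 -276.13242645  205.29270073] [-3.14147135e+00  1.79665178e-04  1.49179414e-01] [0.82717084 0.46322741 0.2666891 ]
[(0.85, array([319., 191.,  32.,  62.]))]
[ 5.39188063e+02 -2.75705699e+02 -6.15707697e-02] 0.09942857142857142
[ 5.39270477e+02 -2.75491724e+02 -5.17738972e-02] 0.09799426934097422
[ 5.38773807e+02 -2.75367366e+02 -5.83530371e-02] 0.10165619645916624
```

View pics/w1.png

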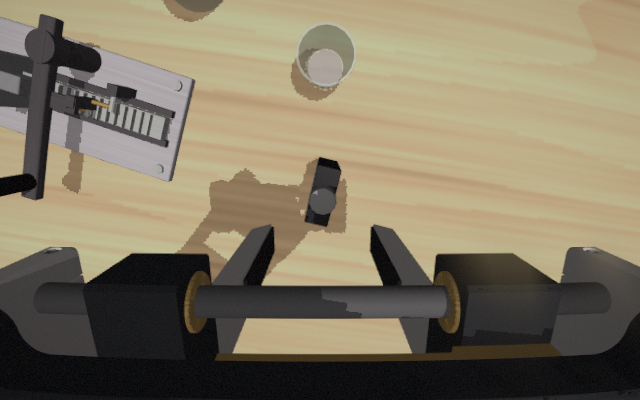

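The wrist view shows the cell at (321,190), its long axis tilted ~10° from image vertical. That means yaw ≈ -0.055, matching the silhouette fit. Next: grasp it.

```bash
python3 -m jog '[[60,[0,0,0],0.033],[60,[0,0,0],0.032],[60,[0.03,-0.007,0.3],0],[60,[0.03,-0.007,0.5],0],[60,[0,0,0.5],0],[60,[0,0,0.5],0],[60,[0,0,0.4],0],[60,[0,0,0.22],0],[60,[0,0,0],0],[10,[0,0,0],0],[10,[0,0,0],0],[10,[0,0,0],0],[10,[0,0,0],0],[10,[0,0,0],0],[10,[0,0,0],0]]' 25
python3 - <<'E'
from h import *
s=read_state();print(s["eef_rot"],s["finger_gap"],s["finger_force"])
E
```

```text
clock: 4.4
eef_pos: [539.0, -275.9, 84.8]
eef_rot: [3.141, -0.001, -0.054]
wrist_force: [0.7, -0.1, 2.6]
finger_gap: 25.6
finger_force: 25.0
[ 3.14120516e+00 -5.83258607e-04 -5.37733957e-02] 25.553900339350175 25.000503659248352
```

```bash
python3 -m jog '[[10,[0,0,-0.3],0],[10,[0,0,-0.7],0],[10,[0,0,-0.8],0],[10,[0,0,-0.8],0],[10,[-0.07,-0.3,-0.6],0],[10,[-0.07,-0.6,0],0],[10,[-0.07,-0.7,0],0],[10,[-0.07,-0.7,0],0],[10,[-0.07,-0.7,0],0],[10,[-0.07,-0.7,0],0],[10,[-0.07,-0.7,0],0],[10,[-0.07,-0.7,0],0],[10,[-0.07,-0.7,0],0],[10,[-0.07,-0.7,0],0],[10,[-0.07,-0.7,0],0],[10,[0,-0.7,0],0],[10,[0,-0.43,0],0.02],[10,[0,0,0],0.023],[10,[0,0,0],0],[10,[0,0,0],0]]'
python3 - <<'E'
from h import *
s=read_state();im=camera("wrist");cv2.imwrite("pics/w2.png",im[:,:,::-1])
print(s["eef_pos"],s["eef_rot"],s["wrist_force"])
for q in("clamp","jaw","lever"):print(q,[(round(x["conf"],2),np.round(x["rect"])) for x in regions_of("wrist",q)[:2]])
print(proj("wrist",place([600,68,-.19],PL),s).round())
E
```

```text
clock: 6.4
eef_pos: [522.7, 142.0, 244.9]
eef_rot: [-3.142, -0.0, -0.187]
wrist_force: [-0.4, 1.4, -3.4]
finger_gap: 25.1
finger_force: 25.0
[522.7196308 141.956009  244.9184589] [-3.14154365e+00 -1.87303359e-04 -1.87064362e-01] [-0.40176693  1.36961319 -3.36808522]
clamp [(0.9, array([371., 116., 246., 175.]))]
jaw [(0.72, array([414., 106., 149.,  59.]))]
lever [(0.83, array([421., 116.,  52., 177.]))]
[[481. 163.]
 [491.  62.]
 [242.  60.]
 [246. 162.]]
```

View pics/w2.png

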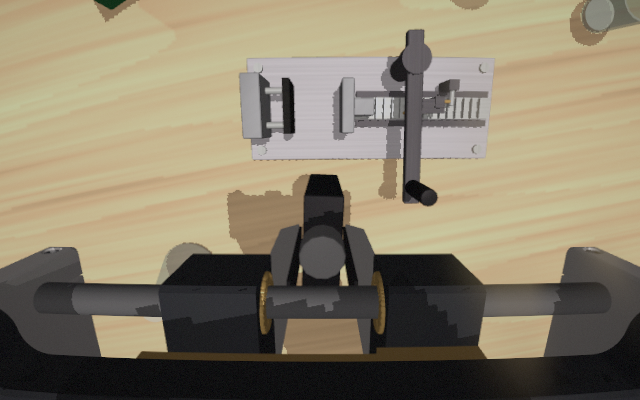

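The picture shows the plate corners at (247,58), (494,60), (486,158) and (249,160). The jaw's top edge is at x≈342, the black counter-jaw face at x≈294 and the handle top at (429,197). The cell hangs straight.

```bash
python3 - <<'E'
from h import *
s=read_state()
px=np.array([[486,158],[494,60],[247,58],[249,160.]])
r=least_squares(lambda p:(proj("wrist",place(p,PL),s)-px).ravel(),[600,68,-.19]);p=r.x
print(p,np.round(r.fun,1))
def loc(u,z):
    w=onz("wrist",[u],z,s)[0];a=p[2];d=w[:2]-p[:2];return np.round([d@[np.cos(a),np.sin(a)],d@[-np.sin(a),np.cos(a)]],1)
print("jaw",loc((342,105),75),loc((342,78),75),loc((342,132),75),"cj",loc((294,78),75),loc((294,132),75))
print("handle",loc((429,198),136),"hinge",loc((416,57),80))
g=place(p,[(0,58,0)])[0];e=s["eef_pos"];y=s["eef_rot"][2]
d=(g-e)[:2];print("target",g,"tool dx,dy",d@[np.cos(y),np.sin(y)]/50,d@[np.sin(y),-np.cos(y)]/50,"twist",(y-p[2])/np.pi)
E
```

```text
[ 6.02199450e+02  6.19132310e+01 -1.84586223e-01] [-0.9  1.7  1.2 -1.3 -1.7 -0.4  1.5  0.2]
jaw [ 1.2 41.1] [29.5 41.3] [-28.   40.8] cj [29.7 93.3] [-27.8  94.6]
handle [-90.4 -40.9] hinge [ 50.2 -36.7]
target [612.84475805 118.92794317   0.        ] tool dx,dy 1.853761572486844 0.11091197355489953 twist -0.0013238578061787218
```

```bash
python3 - <<'E'
from h import *
s=read_state();e=s["eef_pos"]
print("cap proj",proj("wrist",[e+[0,0,27]],s))
p=[602.2,62,-.1846]
def loc(c,u,z):
    w=onz(c,[u],z,s)[0];a=p[2];d=w[:2]-p[:2];return np.round([d@[np.cos(a),np.sin(a)],d@[-np.sin(a),np.cos(a)]],1)
for c,im,(x,y,w,h) in(("scene",camera("scene"),(260,160,120,150)),("side",camera("side"),(250,170,120,130))):
    o=cv2.resize(im[y:y+h,x:x+w,::-1],None,fx=3.3,fy=3.3,interpolation=cv2.INTER_CUBIC);o=o[:429,:396]
    o=cv2.copyMakeBorder(o,0,495-o.shape[0],0,0,cv2.BORDER_CONSTANT)
    globals()[c+"_"]=o
cv2.imwrite("pics/c2.png",cv2.hconcat([scene_,side_]))
E
```

```text
cap proj [[321.56890359 258.04875866]]
```

View pics/c2.png

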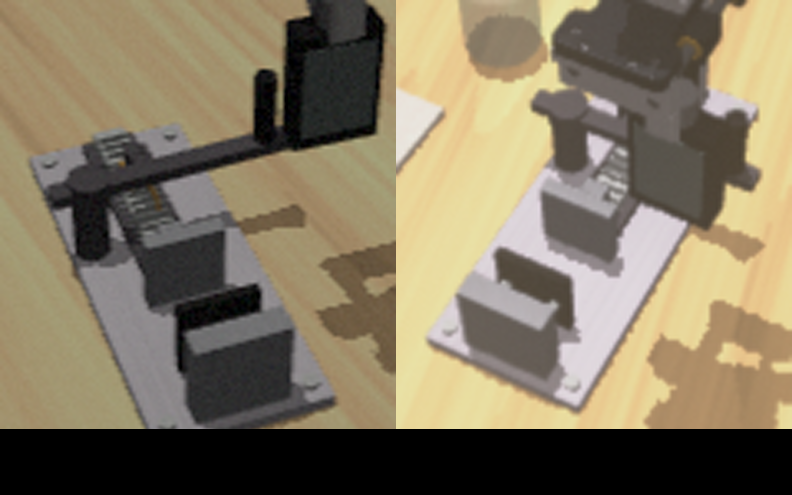

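```bash
python3 - <<'E'
from h import *
p=[602.2,62,-.1846]
def loc(c,u,z):
    w=onz(c,[u],z)[0];a=p[2];d=w[:2]-p[:2];return np.round([d@[np.cos(a),np.sin(a)],d@[-np.sin(a),np.cos(a)]],1).tolist()
sc=lambda x,y:(260+x/3.3,160+y/3.3)
sd=lambda x,y:(250+(x-396)/3.3,170+y/3.3)
for n,c,u,z in(("jaw","scene",sc(148,252),75),("jaw","scene",sc(225,233),75),("cj","scene",sc(177,303),75),("cj","scene",sc(262,286),75),
 ("jaw","side",sd(542,192),75),("jaw","side",sd(616,224),75),("cj","side",sd(497,249),75),("cj","side",sd(573,281),75),
 ("BL","scene",sc(30,158),12),("BR","scene",sc(186,124),12),("FR","scene",sc(334,402),12),("FL","side",sd(428,340),12),("FR","side",sd(579,408),12),("handle","scene",sc(266,72),136),("handle","side",sd(737,115),136)):print(n,c,loc(c,u,z))
E
```

```text
jaw scene [28.5, 45.5]
jaw scene [-28.4, 45.8]
cj scene [26.0, 99.0]
cj scene [-33.1, 103.7]
jaw side [22.7, 44.0]
jaw side [-40.1, 44.7]
cj side [26.0, 103.9]
cj side [-36.3, 103.0]
BL scene [64.0, -157.1]
BR scene [-70.0, -154.8]
FR scene [-62.4, 165.0]
FL side [56.4, 162.3]
FR side [-70.3, 160.4]
handle scene [-94.4, -44.5]
handle side [-94.1, -42.4]
```

```bash
python3 -m jog '[[10,[0.26,0,0],0],[10,[0.4,0,0],0],[10,[0.4,0,0],0],[10,[0.4,0,0],0],[10,[0.27,0,0],0],[10,[0.13,-0.01,0],0],[10,[0,0,0.3],0],[10,[0,0,0.5],0],[10,[0,0,0.5],0],[10,[0,0,0.3],0],[10,[0,0,0],0],[10,[0,0,0],0]]'
python3 - <<'E'
from h import *
s=read_state();im=camera("wrist");cv2.imwrite("pics/w3.png",im[:,:,::-1])
print(s["eef_pos"],s["eef_rot"],s["wrist_force"])
E
```

```text
clock: 7.9
eef_pos: [614.5, 125.3, 165.5]
eef_rot: [-3.141, -0.001, -0.189]
wrist_force: [-0.4, -0.4, -2.6]
finger_gap: 25.2
finger_force: 25.0
[614.54837995 125.29728765 165.46111955] [-3.14122530e+00 -9.02924259e-04 -1.88914768e-01] [-0.39786236 -0.4447392  -2.63550203]
```

View pics/w3.png

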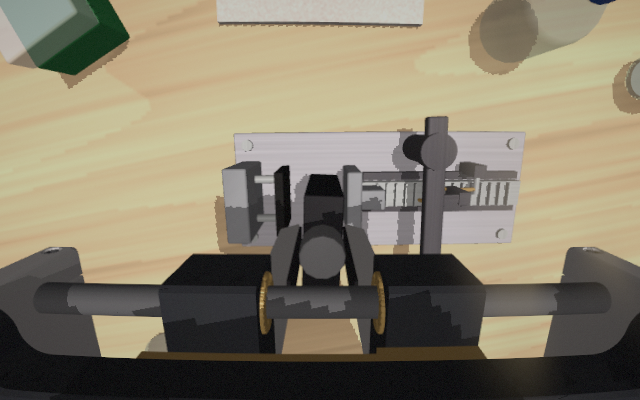

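```bash
python3 - <<'E'
import cv2
im=cv2.imread("pics/w3.png")[150:260,260:380]
cv2.imwrite("pics/w3c.png",cv2.resize(im,None,fx=5,fy=5,interpolation=cv2.INTER_NEAREST))
E
```

```text
(no output)
```

View pics/w3c.png

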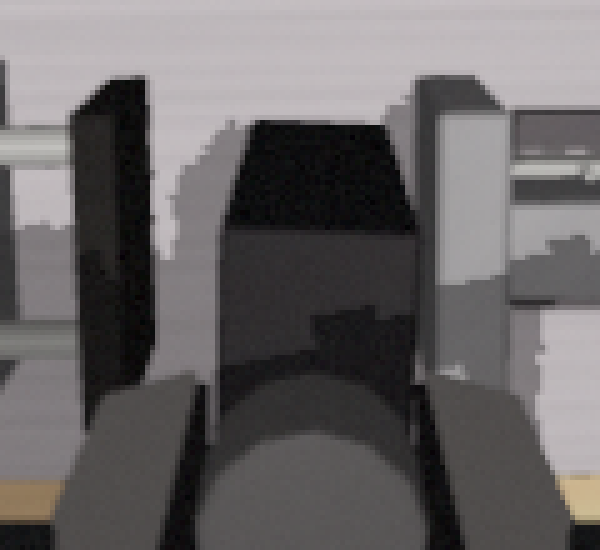

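Zoomed in, the jaw face's top edge is at px 347 and the counter-jaw's at px 284. The clearances are about 11 and 23 mm, with a gap of 58 mm, so I'll shift 3.5 mm to +y and lower.

```bash
python3 -m jog '[[10,[0,-0.035,0],0],[10,[0,-0.035,0],-0.001],[10,[0,0,0.3],0],[10,[0,0,0.45],0],[10,[0,0,0.4],0],[10,[0,0,0.15],0],[10,[0,0,0.05],0],[10,[0,0,0],0],[10,[0,0,0],0]]'; python3 -m jog '[[10,[0,0,0.02],0],[10,[0,0,0.01],0],[10,[0,0,0],0]]'
```

```text
clock: 8.85
eef_pos: [615.0, 128.7, 97.1]
eef_rot: [-3.141, -0.0, -0.186]
wrist_force: [0.8, 1.0, -3.1]
finger_gap: 25.3
finger_force: 25.0
clock: 9.15
eef_pos: [615.3, 128.7, 96.5]
eef_rot: [-3.141, -0.001, -0.186]
wrist_force: [-2.7, -1.0, 4.4]
finger_gap: 25.9
finger_force: 25.0
```

```bash
python3 -m jog '[[40,[0,0,0],0],[50,[0,0,0],0],[50,[0,0,0],0],[50,[0,0,0],0],[50,[0,0,-0.2],0],[50,[0,0,-0.5],0],[50,[0,0,-0.6],0],[50,[-0.14,0.2,-0.1],0],[50,[-0.4,0.5,0],0],[50,[-0.5,0.5,0],0],[50,[-0.5,0.5,0],0],[50,[-0.3,0.4,0],0],[50,[0,0.1,0],0],[50,[0,0,0],0],[50,[0,0,0],0]]'
python3 - <<'E'
from h import *
s=read_state();im=camera("wrist");cv2.imwrite("pics/w4.png",im[:,:,::-1])
e=s["eef_pos"];print(e,s["eef_rot"],s["wrist_force"])
print("tcp axis at 136 ->",proj("wrist",[[e[0],e[1],136]],s))
E
```

```text
clock: 10.65
eef_pos: [504.6, 37.8, 165.5]
eef_rot: [-3.141, -0.0, -0.186]
wrist_force: [0.3, 0.1, -0.5]
finger_gap: 49.9
finger_force: 0.0
[504.62321955  37.77013191 165.47536276] [-3.14144435e+00 -2.87360107e-04 -1.85899291e-01] [ 0.25644655  0.13588161 -0.45707582]
tcp axis at 136 -> [[321.57503572 225.73399095]]
```

View pics/w4.png

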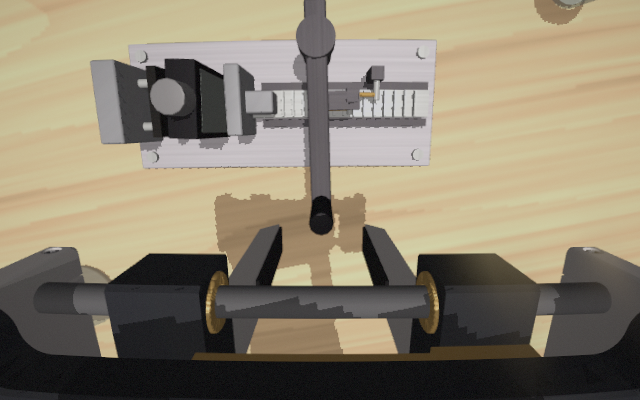

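The handle top is at (321,222), 3 mm from the predicted tool axis. The cell stands upright between the faces. Descend and hold the handle.

```bash
python3 -m jog '[[50,[0.06,0,0.3],0],[50,[0,0,0.5],0],[50,[0,0,0.4],0],[50,[0,0,0.19],0],[10,[0,0,0],0],[10,[0,0,0],0],[10,[0,0,0],0],[10,[0,0,0],0],[10,[0,0,0],0]]' 45; python3 -m jog '[[10,[0,0.1,0],0],[10,[0,0.1,0],0],[10,[0,0.1,0],0],[10,[0,0,0],0]]'
python3 - <<'E'
from h import *
s=read_state();im=camera("wrist")
print([(round(x["conf"],2),np.round(x["rect"])) for x in regions_of("wrist","lever")[:2]])
E
```

```text
clock: 11.6
eef_pos: [507.5, 37.0, 96.6]
eef_rot: [-3.141, -0.001, -0.186]
wrist_force: [0.0, 0.8, 3.7]
finger_gap: 17.0
finger_force: 45.0
clock: 12.0
eef_pos: [505.1, 21.5, 96.6]
eef_rot: [-3.141, -0.002, -0.186]
wrist_force: [4.8, -0.1, 3.2]
finger_gap: 17.4
finger_force: 45.0
[(0.89, array([310., 141., 101., 283.]))]
```

```bash
for i in 1; do python3 -m jog '[[10,[0.02,0.03,0],0],[10,[0,0,0],0]]'; done; python3 -m jog '[[10,[0.01,0.03,0],0],[10,[0,0,0],0]]';  python3 -m jog '[[10,[0.01,0.03,0],0],[10,[0,0,0],0]]'
```

```text
clock: 12.3
eef_pos: [505.1, 20.2, 96.6]
eef_rot: [-3.142, -0.0, -0.186]
wrist_force: [-1.7, 1.3, 9.0]
finger_gap: 17.5
finger_force: 45.0
clock: 12.5
eef_pos: [505.1, 18.8, 96.6]
eef_rot: [-3.142, 0.0, -0.186]
wrist_force: [-3.3, 2.7, 10.6]
finger_gap: 17.5
finger_force: 45.0
clock: 12.7
eef_pos: [505.1, 17.8, 96.5]
eef_rot: [-3.141, 0.001, -0.185]
wrist_force: [-5.1, 6.1, 12.1]
finger_gap: 17.0
finger_force: 45.0
```

```bash
cat > l.py <<'E'
from cell import *
import numpy as np
s=read_state();n=np.array([.1844,.9829]);m=np.array([.9829,-.1844]);e=s["eef_pos"][:2];F=s["wrist_force"]
d=e@n-110.7;th=.17+np.arcsin(np.clip((d-23.7)/140,-1,1));a=th-.17
t=n*np.cos(a)+m*np.sin(a)
print("d %.1f th %.3f Ftan %.1f Frad %.1f Fz %.1f xloc %.1f"%(d,th,-F[:2]@t,F[:2]@m,F[2],e@m))
E
python3 -m jog '[[10,[0,-0.06,0],0],[10,[-0.01,-0.1,0],0],[10,[-0.01,-0.1,0],0],[10,[-0.01,-0.1,0],0],[10,[-0.01,-0.1,0],0]]' >/dev/null; python3 l.py
python3 -m jog '[[10,[0,-0.1,0],0],[10,[0.01,-0.1,0],0],[10,[0.01,-0.1,0],0]]'>/dev/null; python3 l.py
python3 -m jog '[[10,[0.01,-0.06,0],0],[10,[0,0,0],0]]'; python3 l.py
```

```text
d 22.0 th 0.158 Ftan 6.0 Frad -10.8 Fz 11.9 xloc 491.0
d 37.1 th 0.266 Ftan 3.5 Frad -2.5 Fz 9.8 xloc 492.3
clock: 13.7
eef_pos: [512.3, 57.7, 96.4]
eef_rot: [3.141, 0.001, -0.186]
wrist_force: [-4.1, 0.2, 8.8]
finger_gap: 17.2
finger_force: 45.0
d 40.5 th 0.290 Ftan 1.0 Frad -4.0 Fz 8.8 xloc 492.9
```

```bash
python3 -m jog '[[10,[0.01,-0.05,0],0],[10,[0,0,0],0]]'>/dev/null; python3 l.py;python3 -m jog '[[10,[0.01,-0.05,0],0],[10,[0,0,0],0]]'>/dev/null; python3 l.py
```

```text
d 42.8 th 0.307 Ftan 2.7 Frad -5.1 Fz 9.4 xloc 493.3
d 45.3 th 0.325 Ftan 2.7 Frad -5.9 Fz 9.4 xloc 493.8
```

```bash
python3 -m jog '[[10,[-0.02,0.06,0],0],[10,[-0.02,0.12,0],0],[10,[-0.02,0.12,0],0],[10,[0,0.12,0],0],[10,[0,0.12,0],0],[10,[0.01,0.12,0],0],[10,[0.01,0.12,0],0],[10,[0.02,0.08,0],0],[10,[0,0,0],0]]'>/dev/null; python3 l.py;python3 -m jog '[[10,[0.01,0.02,0],0],[10,[0,0,0],0]]'>/dev/null; python3 l.py
```

```text
d 2.0 th 0.014 Ftan -3.0 Frad -11.8 Fz 15.5 xloc 491.8
d 1.3 th 0.009 Ftan -2.6 Frad -15.0 Fz 17.5 xloc 492.0
```

```bash
python3 -m jog '[[10,[-0.015,0,-0.012],0],[10,[0,0,0],0]]'>/dev/null; python3 l.py;python3 -m jog '[[10,[-0.01,-0.06,-0.005],0],[10,[-0.015,-0.12,0],0],[10,[-0.01,-0.12,0],0],[10,[0,-0.12,0],0],[10,[0,-0.12,0],0]]' >/dev/null; python3 l.py
python3 -m jog '[[10,[0.01,-0.12,0],0],[10,[0.01,-0.1,0],0],[10,[0,0,0],0]]'>/dev/null; python3 l.py
python3 -m jog '[[10,[0.01,-0.05,0],0],[10,[0,0,0],0]]'>/dev/null; python3 l.py
```

```text
d 1.3 th 0.009 Ftan -2.2 Frad -8.6 Fz 8.9 xloc 491.7
d 27.7 th 0.199 Ftan 5.8 Frad -16.0 Fz 11.4 xloc 489.0
d 39.4 th 0.282 Ftan 1.9 Frad -18.6 Fz 11.7 xloc 489.6
d 41.8 th 0.299 Ftan 1.9 Frad -18.2 Fz 11.1 xloc 490.1
```

```bash
python3 -m jog '[[10,[0.01,-0.06,0],0],[10,[0,0,0],0]]'>/dev/null; python3 l.py
python3 -m jog '[[10,[-0.02,0.06,0],0],[10,[-0.02,0.12,0],0],[10,[0,0.12,0],0],[10,[0,0.12,0],0],[10,[0,0.12,0],0],[10,[0.02,0.12,0],0],[10,[0.02,0.12,0],0],[10,[0.02,0.08,0],0],[10,[0,0,0],0]]'>/dev/null; python3 l.py;python3 -m jog '[[10,[0,0.03,0],0],[10,[0,0,0],0]]'>/dev/null; python3 l.py
python3 -m jog '[[40,[0,0,0],0],[40,[0,0,0],0],[40,[0,0,0],0]]'; python3 l.py
```

```text
d 44.8 th 0.321 Ftan 2.1 Frad -17.9 Fz 9.3 xloc 490.7
d 1.4 th 0.010 Ftan -0.2 Frad -3.3 Fz -4.9 xloc 493.8
d 0.5 th 0.004 Ftan -0.9 Frad 0.1 Fz -9.3 xloc 494.0
clock: 18.0
eef_pos: [506.5, 18.3, 97.3]
eef_rot: [-3.142, -0.001, -0.186]
wrist_force: [0.5, 0.1, -0.5]
finger_gap: 37.9
finger_force: 0.0
d 0.7 th 0.005 Ftan -0.1 Frad 0.4 Fz -0.5 xloc 494.5
```

```bash
python3 - <<'E'
from h import *
im=camera("wrist");cv2.imwrite("pics/w5.png",im[:,:,::-1])
E
```

```text
(no output)
```

View pics/w5.png

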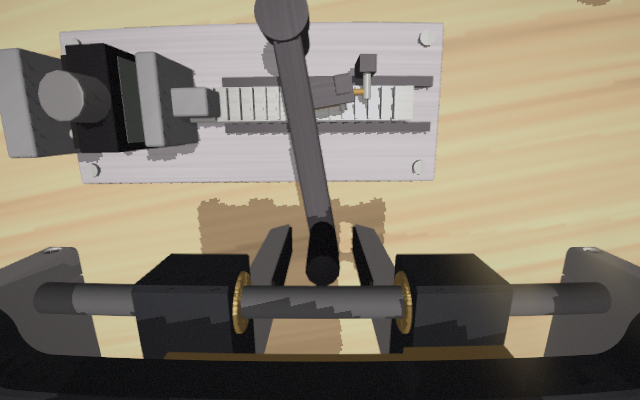

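Jaw, cell and black face are now nearly together (jaw at ~150–195 px, cell at 40–130 px), and the lever is at rest. Regrip more lightly, then stroke 3.

```bash
python3 -m jog '[[10,[0,0,0],0],[10,[0,0,0],0],[10,[0,0,0],0],[10,[0,0,0],0]]' 30 >/dev/null; python3 l.py;python3 -m jog '[[10,[-0.01,-0.06,0],0],[10,[-0.015,-0.12,0],0],[10,[-0.01,-0.12,0],0],[10,[0,-0.12,0],0],[10,[0,-0.12,0],0]]' >/dev/null; python3 l.py
python3 -m jog '[[10,[0.01,-0.12,0],0],[10,[0.01,-0.1,0],0],[10,[0,0,0],0]]'>/dev/null; python3 l.py
python3 -m jog '[[10,[0.01,-0.05,0],0],[10,[0,0,0],0]]'>/dev/null; python3 l.py
```

```text
d 0.7 th 0.005 Ftan -0.5 Frad -0.7 Fz -0.3 xloc 494.2
d 27.9 th 0.200 Ftan 4.8 Frad -6.7 Fz 3.0 xloc 491.7
d 39.3 th 0.282 Ftan 1.9 Frad -2.6 Fz 2.3 xloc 493.1
d 41.3 th 0.296 Ftan 2.0 Frad -5.5 Fz 2.6 xloc 493.5
```

```bash
python3 -m jog '[[10,[0.005,-0.06,0],0],[10,[0,0,0],0]]'>/dev/null; python3 l.py
python3 -m jog '[[10,[0.005,-0.02,0],0],[10,[0,0,0],0]]'>/dev/null; python3 l.py
python3 -m jog '[[10,[-0.02,0.06,0],0],[10,[-0.02,0.12,0],0],[10,[-0.01,0.12,0],0],[10,[0,0.12,0],0],[10,[0,0.12,0],0],[10,[0.01,0.12,0],0],[10,[0.02,0.12,0],0],[10,[0.01,0.1,0],0],[10,[0,0,0],0]]'>/dev/null; python3 l.py;python3 -m jog '[[10,[0,0.03,0],0],[10,[0,0,0],0]]'>/dev/null; python3 l.py
```

```text
d 44.2 th 0.317 Ftan 3.5 Frad -4.4 Fz 1.2 xloc 493.9
d 45.1 th 0.323 Ftan 3.5 Frad -5.1 Fz 1.6 xloc 494.1
d 0.3 th 0.002 Ftan -0.9 Frad -9.1 Fz 3.4 xloc 492.8
d -0.1 th -0.001 Ftan -8.0 Frad -9.3 Fz 1.7 xloc 492.8
```

```bash
python3 -m jog '[[10,[-0.01,-0.06,0],0],[10,[-0.015,-0.12,0],0],[10,[-0.01,-0.12,0],0],[10,[0,-0.12,0],0],[10,[0,-0.12,0],0]]' >/dev/null; python3 l.py
python3 -m jog '[[10,[0.01,-0.12,0],0],[10,[0.01,-0.1,0],0],[10,[0,0,0],0]]'>/dev/null; python3 l.py
python3 -m jog '[[10,[0.01,-0.05,0],0],[10,[0,0,0],0]]'>/dev/null; python3 l.py
```

```text
d 25.8 th 0.185 Ftan 4.3 Frad -1.3 Fz -1.1 xloc 491.9
d 37.5 th 0.269 Ftan 2.2 Frad -1.4 Fz -1.6 xloc 493.2
d 40.0 th 0.287 Ftan 2.1 Frad -1.5 Fz -1.7 xloc 493.7
```

```bash
python3 -m jog '[[10,[0.005,-0.06,0],0],[10,[0,0,0],0]]'>/dev/null; python3 l.py
python3 -m jog '[[10,[0.005,-0.04,0],0],[10,[0,0,0],0]]'>/dev/null; python3 l.py
```

```text
d 42.9 th 0.308 Ftan 4.0 Frad 0.9 Fz -2.4 xloc 494.2
d 44.7 th 0.321 Ftan 6.1 Frad 0.9 Fz -3.3 xloc 494.5
```

```bash

python3 -m jog '[[10,[-0.02,0.06,0],0],[10,[-0.02,0.12,0],0],[10,[-0.01,0.12,0],0],[10,[0,0.12,0],0],[10,[0,0.12,0],0],[10,[0.01,0.12,0],0],[10,[0.02,0.12,0],0],[10,[0.01,0.1,0],0],[10,[0,0,0],0]]'>/dev/null; python3 l.py
python3 -m jog '[[10,[-0.01,-0.06,0],0],[10,[-0.015,-0.12,0],0],[10,[-0.01,-0.12,0],0],[10,[0,-0.12,0],0],[10,[0,-0.12,0],0],[10,[0,0,0],0]]' >/dev/null; python3 l.py
python3 -m jog '[[10,[0.01,-0.1,0],0],[10,[0,0,0],0]]'>/dev/null; python3 l.py
python3 -m jog '[[10,[0.01,-0.1,0],0],[10,[0,0,0],0]]'>/dev/null; python3 l.py
python3 -m jog '[[10,[0.01,-0.05,0],0],[10,[0,0,0],0]]'; python3 l.py
```

```text
d 0.4 th 0.003 Ftan -2.1 Frad -7.7 Fz 0.6 xloc 492.7
d 27.2 th 0.195 Ftan 8.0 Frad -15.5 Fz 7.4 xloc 490.1
d 32.0 th 0.229 Ftan 9.9 Frad -14.4 Fz 6.8 xloc 490.6
d 36.8 th 0.264 Ftan 10.4 Frad -12.7 Fz 5.6 xloc 491.3
clock: 24.45
eef_pos: [510.9, 56.5, 96.5]
eef_rot: [3.139, 0.005, -0.186]
wrist_force: [-17.7, -8.6, 6.9]
finger_gap: 17.6
finger_force: 30.0
d 39.1 th 0.280 Ftan 13.4 Frad -15.8 Fz 6.9 xloc 491.7
```

```bash
python3 -m jog '[[10,[0.02,-0.05,0],0],[10,[0,0,0],0]]'>/dev/null; python3 l.py
python3 -m jog '[[10,[0.02,-0.04,0],0],[10,[0,0,0],0]]'>/dev/null; python3 l.py
```

```text
d 41.5 th 0.298 Ftan 14.4 Frad -19.7 Fz 10.2 xloc 492.2
d 43.5 th 0.312 Ftan 15.3 Frad -21.6 Fz 11.9 xloc 492.9
```

15.3 N at 0.31 rad, against 4 N on the previous stroke, so this is the last stroke. Finish it just short of the stop, then return.

```bash
python3 -m jog '[[10,[-0.02,-0.03,0],0],[10,[0,0,0],0]]'>/dev/null; python3 l.py
python3 -m jog '[[10,[-0.02,0.06,0],0],[10,[-0.02,0.12,0],0],[10,[-0.01,0.12,0],0],[10,[0,0.12,0],0],[10,[0,0.12,0],0],[10,[0.01,0.12,0],0],[10,[0.02,0.12,0],0],[10,[0.01,0.08,0],0],[10,[0,0,0],0]]'>/dev/null; python3 l.py
python3 -m jog '[[10,[0,0.03,0],0],[10,[0,0,0],0]]'>/dev/null; python3 l.py
```

```text
d 44.7 th 0.321 Ftan 15.7 Frad -11.3 Fz 4.7 xloc 493.0
d 3.0 th 0.021 Ftan 0.0 Frad -7.1 Fz 0.4 xloc 493.1
d 1.8 th 0.013 Ftan -0.3 Frad -5.7 Fz -1.5 xloc 493.2
```

```bash
python3 -m jog '[[10,[0,0.035,0],0],[10,[0,0,0],0]]'>/dev/null; python3 l.py
python3 -m jog '[[10,[0,0.015,0],0],[10,[0,0,0],0]]'>/dev/null; python3 l.py
python3 -m jog '[[40,[0,0,0],0],[50,[0,0,0],0],[50,[0,0,0],0],[50,[0,0,-0.2],0],[50,[0,0,-0.5],0],[50,[0,0,-0.6],0],[50,[0,0,-0.5],0],[50,[0,0,-0.3],0],[50,[0,0,0],0],[50,[0,0,0],0]]'
python3 - <<'E'
from h import *
im=camera("wrist");cv2.imwrite("pics/w6.png",im[:,:,::-1])
E
```

```text
d 0.1 th 0.000 Ftan -0.9 Frad -5.3 Fz -2.3 xloc 493.5
d -0.1 th -0.001 Ftan -5.5 Frad -6.2 Fz -2.9 xloc 493.5
clock: 27.55
eef_pos: [505.6, 17.3, 201.7]
eef_rot: [3.142, -0.0, -0.186]
wrist_force: [0.2, 0.2, -0.5]
finger_gap: 50.1
finger_force: 0.0
```

View pics/w6.png

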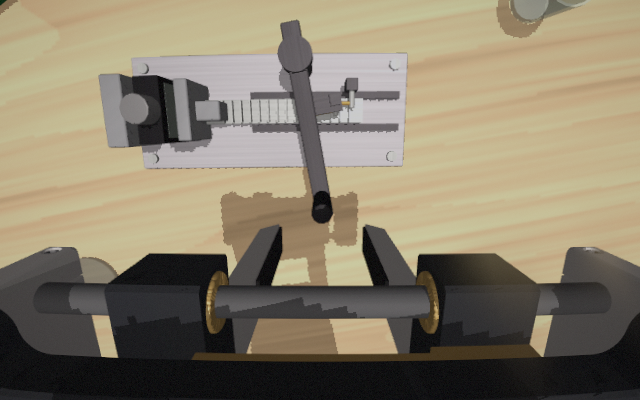

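The cell is clamped upright between the jaw (175–210 px) and the black face, the lever is at rest with its handle at (321,207), and the gripper is clear. Sign off.

```bash
python3 -c "
from cell import *
print(sign_off())"
```

```text
the job is handed in; nothing more can be done
None
```

I handed the job in at about 27.6 s. The cell is clamped upright between the jaw and the counter-jaw; the fifth stroke was the last, stiff at about 15 N (4 N on the fourth), and the lever is released at its rest stop.

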